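# Set up the recipe stand and lock its sliding leg

## Task

Slide the tall yellow recipe panel straight up out of the slotted rack, lower it gently, roughly centred, into the slot of the blue recipe stand until it stands on the slot floor, and let go of it. Then slide the stand's spring-loaded leg out until its white pointer is at the red mark with the orange cam lever still open, and, holding the leg there, slide the lever fully closed by pinching it towards the leg's black post. Finish while still holding post and lever pinched together at the mark, and leave the other boards and kitchen things where they are.

Things in the scene. Friction and masses are not known exactly. Their poses are not given: they have to be found in the camera images.
- panel: Yellow recipe panel with coloured picture dots, a loose plate 150 (own x) x 8 (own y) x 180 mm (own z, up), 0.2 kg; origin at the centre of its lower edge. It stands upright in one of the rack's three slots; it is 60 mm taller than the other two boards. Grip it across its 8 mm thickness at the middle of its top edge.
- rack: White slotted rack, fixed, 130 (x) x 152 (y) mm, floor of the slots 12 mm above the table, slot walls up to 57 mm above the table. Three slots run along its x at y = -48, 0, +48 mm, each 12 mm wide. Origin: centre of the underside. The boards' x lies along the rack's x.
- board_white: White thin chopping board 140 x 8 x 120 mm standing in a rack slot (bystander); origin at the centre of its lower edge.
- board_green: Green thin chopping board 140 x 8 x 120 mm standing in a rack slot (bystander); origin at the centre of its lower edge.
- stand: Blue recipe stand, fixed. Origin: on the table under the middle of its slot. Slot along x, 160 mm long, 12 wide, ends open, floor at height 20 mm, cheeks to 60, flared steel lips to 70 mm (mouth about 26 wide). +y is the way the leg slides out, in an aluminium rail with black edges, 56 mm wide, 24 high, reaching to y = 342 mm; the leg bar's top is at 28 mm.
- mark: Red length mark on the guide rail, a band 14 mm long (along y) on both edges of the rail; origin at the band's centre, 24 mm above the table; its axes are the stand's. It stands at x = 0, y = 215 to 265 mm of the stand.
- leg_pointer (a point): White pointer bar across the sliding leg, sticking out 11 mm past the rail on both sides; the point lies 27 mm above the table, on the rail's centre line; it rides with the leg, at y = 170 mm of the stand when the leg is fully in. Axes are the stand's. The outer face of the black post is 28 mm on the stand's -y side of it; the outer face of the orange paddle is 28 mm on the +y side with the lever open and 16 mm when closed.
- leg_post (a point): Black upright post fixed to the leg, 28 (x) x 10 (y) mm, its foot 28 mm and its top 84 mm above the table; its centre is 23 mm on the stand's -y side of the pointer. Pushing its outer (-y) face towards +y slides the leg out without touching the lever. The point: middle of the post's top (the post is leg_c0).
- lever_paddle (a point): Orange upright paddle of the cam lever, 28 (x) x 10 (y) mm, its foot 30 mm and its top 84 mm above the table; open, its centre is 23 mm on the stand's +y side of the pointer; it slides along -y towards the black post to close. The point: middle of the paddle's top (the paddle is lever_c0).
- leg (a joint): How far the leg is out, m: 0 fully in, up to 0.12; +y of the stand. A spring pulls it back in with about 2 N (in) to 4 N (out), also when the lever is closed: it must be held.
- lever (a joint): Cam lever, m: 0 open, 0.012 fully closed (at its stop); growing moves the paddle along the stand's -y relative to the leg. It stays where it is left; friction 3 N. Closing the post and paddle between two fingers brings the outer span from 56 mm (open) to 44 mm (closed).
- bowl: Clear mixing bowl, 170 mm wide, 80 mm high (bystander); origin under its centre.
- cup: Small clear cup, 70 mm wide, 50 mm high (bystander); origin under its centre.
- jar: Amber jar with white cap, 64 mm wide, 100 mm high (bystander); origin under its centre.
- spatula: Spatula, 260 mm long, lying on the table (bystander).
- mug: Blue mug, 76 mm wide, 90 mm high (bystander); origin under its centre.
- salt: Steel salt tin, 44 mm wide, 90 mm high (bystander); origin under its centre.
Not all that is in view belongs to the job. Leave any pink look-alike of the panel alone. What is shaped like the rack but pink or turquoise is not meant.

How it is judged:
By the outcome, as a careful person would: the job done as asked, in the order asked, and still so for the second after the job is handed in, while the arm keeps its last pose, push and grip.
It also fails if it takes over 67 s, if anything falls off the work surface, if the arm or the gripper's body presses on something with over 40 N, if the wrist force passes 120 N, or if a joint passes its speed limit or range.

## Robot

A 6-joint arm with a two-finger parallel gripper is mounted at the origin on the work surface. World frame = base frame: x ahead of the robot, y to its left, z up, the work surface at z = 0. Lengths are in mm, angles in degrees, forces in N, time in s.
With the tool pointing down it reaches from about 350 to 725 mm from the base axis. Payload 4.3 kg.
Tool frame: the origin (TCP) lies midway between the tips of the shut fingers; the grasp point (between the pads) lies 19 mm behind it (manip.grasp_offset is the distance from the TCP to the grasp point, in mm); z points along the fingers, x is the direction in which the jaws open and shut, and the axes are right-handed (so a half turn about z gives the same grasp; the last joint's range is limited). The gripper opens to 85 mm and grips with 20 to 120 N. Pads are 22 mm wide; open, the fingers measure 114 mm over their backs; the gripper's body (76 mm by 85 mm) begins 54 mm behind the grasp point. The pads swing forward as they close: fully open they stand 13 mm farther back than shut.
Start: joints at [-76.049, 21.618, 4.641, 73.018, 0, 83.68], TCP at [199.23, -539.42, 231.329] pointing down, gripper open.
Joint ranges: [-156.06, 156.06], [-48.1, 94.91], [-58.44, 69.94], [-101.28, 121.22], [-78.64, 73.56], [-180, 180]. Speed limits (degrees/s): [147.25, 147.25, 180, 180, 180, 180].

## Interface

Orientations are given as [roll, pitch, yaw] about the fixed x, y, z axes, in that order (R = Rz(yaw) Ry(pitch) Rx(roll)).
In Python, from cell import manip, eoat, viewer, job gives the robot as it stands. The module is installed in compiled form; this text tells all that it offers. Calls block until the motion is done:
- manip.goto(position, orientation): joint-space move of the TCP to a pose.
- manip.move_straight(position, rotation=None, speed=150, until_force=None): straight line of the TCP; rotation=None keeps the orientation; speed is the mean speed in mm/s. With until_force (N) it stops when the force on the tool has changed by that much, and returns True; else False.
- manip.move_j(angles): joint-space move.
- eoat.grip(opening): opening from 0.0 (shut) to 1.0 (fully open); the grip force is fixed at half the most; returns when the fingers have stopped.
- manip.pause(seconds).
- manip.solve_ik(position, orientation): joint angles nearest the present ones, or None.
- viewer.capture(name): name is "side" or "top" or "wrist"; returns a dict with "frame" (480x640x3 uint8, red, green, blue), "depth" (480x640 float32, mm along the optical axis (not along the pixel's ray), 0 where there is no reading), "intrinsics" (3x3 intrinsics, pixels), "pose" (4x4, takes a point from camera to world coordinates). Camera axes: x right, y up, looking along -z (the intrinsics and any distortion apply to the point x, -y, -z); pixel columns grow to the right and rows downward; lengths in mm; the calibration is good to about 2 mm. A picture is of the moment at which its call begins.
A pose or a line that the arm cannot do raises manip.IKError and nothing moves.
- job.job_done(): hands the job in, once; it reports no verdict.
Readings, each from a call of its own:
- manip.current_time_s(): time.
- manip.current_joint_positions(): joint angles.
- manip.current_joint_vel(): joint speeds.
- manip.current_tau(): joint torques, N m.
- manip.current_eef_pos(): TCP position.
- manip.current_tool_rot(): TCP orientation.
- manip.current_wrist_force(): force on the tool from outside, world axes, zero at the start.
- manip.current_torque(): the same for the moment, N m.
- manip.current_finger_gap(): opening from 0.0 (shut) to 1.0 (fully open).
Only numpy, scipy, OpenCV 4.12 (cv2) and the standard library are available. Lean on these libraries where they do the work, as an engineer would, in place of code of your own. Each camera call takes 0.05 s, during which the arm holds its last target.

## Working session

There is one attempt and no reset: what is moved stays moved. The work goes in short steps, each a Python script; the robot and the scene stay as the last script left them, time stands still between calls to the robot, and variables do not carry over. Pictures are saved under pics/ and viewed, and the job is handed in when it is done.

```bash
mkdir -p pics; ls
python3 - <<'E'
from cell import manip, eoat, viewer, job
import cv2,numpy as np
for n in ["side","top","wrist"]:
    c=viewer.capture(n); cv2.imwrite(f"pics/{n}0.png",c["frame"][:,:,::-1]); np.savez(f"{n}0.npz",**c)
    print(n,c["intrinsics"].round(1).tolist(),c["pose"].round(3).tolist(),c.keys())
print(manip.current_time_s(),manip.current_tool_rot(),manip.current_finger_gap(),manip.grasp_offset)
E
```

```text
pics
side [[448.3, 0.0, 318.4], [0.0, 448.3, 232.2], [0.0, 0.0, 1.0]] [[-0.997, 0.062, -0.04, 440.344], [-0.071, -0.679, 0.73, 891.012], [0.018, 0.731, 0.682, 945.29], [0.0, 0.0, 0.0, 1.0]] dict_keys(['frame', 'depth', 'intrinsics', 'pose'])
top [[589.2, 0.0, 312.1], [0.0, 589.2, 245.7], [0.0, 0.0, 1.0]] [[-0.014, 0.994, -0.105, 321.688], [-1.0, -0.014, -0.001, -10.563], [-0.003, 0.105, 0.994, 1729.166], [0.0, 0.0, 0.0, 1.0]] dict_keys(['frame', 'depth', 'intrinsics', 'pose'])
wrist [[412.8, 0.0, 319.3], [0.0, 412.8, 243.5], [0.0, 0.0, 1.0]] [[0.347, 0.898, 0.271, 268.757], [-0.938, 0.332, 0.098, -513.829], [-0.002, -0.288, 0.957, 373.34], [0.0, 0.0, 0.0, 1.0]] dict_keys(['frame', 'depth', 'intrinsics', 'pose'])
0.15 [-1.79993376e+02  8.68864935e-02 -6.97295969e+01] 1.0041048476246437 18.700000000000003
```

View pics/side0.png

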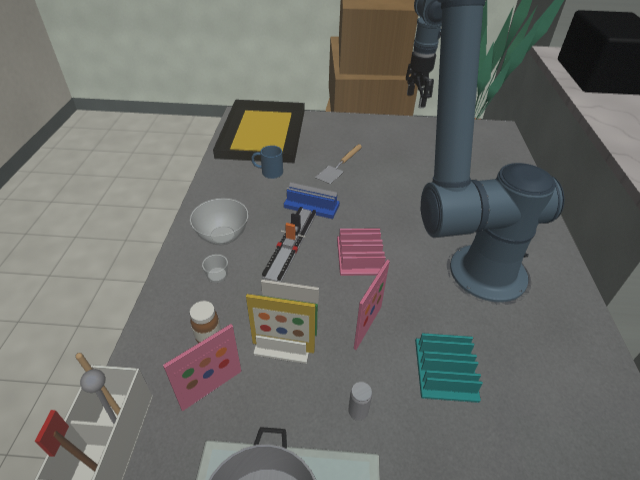

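View pics/top0.png

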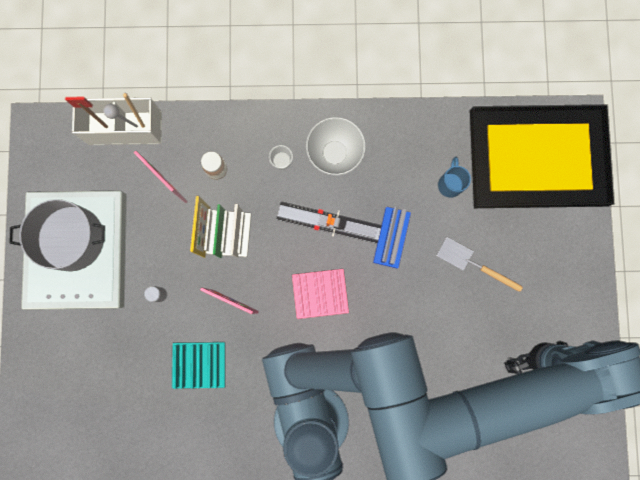

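View pics/wrist0.png

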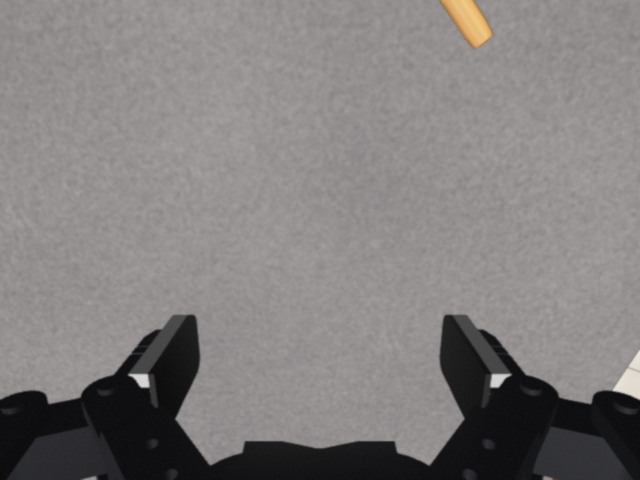

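Candidates for the panel:
- The yellow plate with dots in the white rack, at side (282,325) / top (198,225).
- Pink look-alikes at top (160,176) and (228,300).
- The flat yellow tray at top (540,157).

I choose the yellow plate in the white rack and will check it in a crop.

Run:
```python
import cv2,numpy as np
t=cv2.imread("pics/top0.png"); s=cv2.imread("pics/side0.png")
a=cv2.resize(t[180:280,170:430],None,fx=3,fy=3,interpolation=cv2.INTER_CUBIC)
b=cv2.resize(s[170:370,200:400],None,fx=3,fy=3,interpolation=cv2.INTER_CUBIC)
cv2.imwrite("pics/topc.png",a); cv2.imwrite("pics/sidec.png",b)
```

```text
(no output)
```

View pics/topc.png

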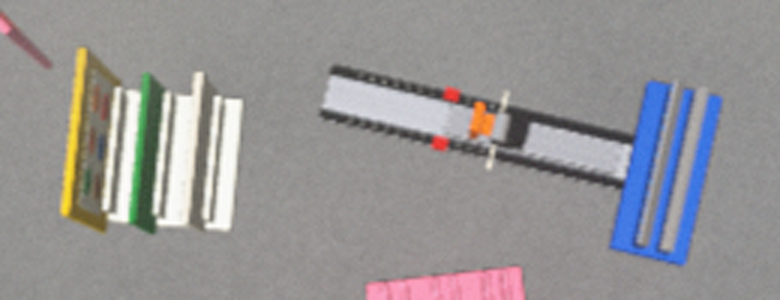

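View pics/sidec.png

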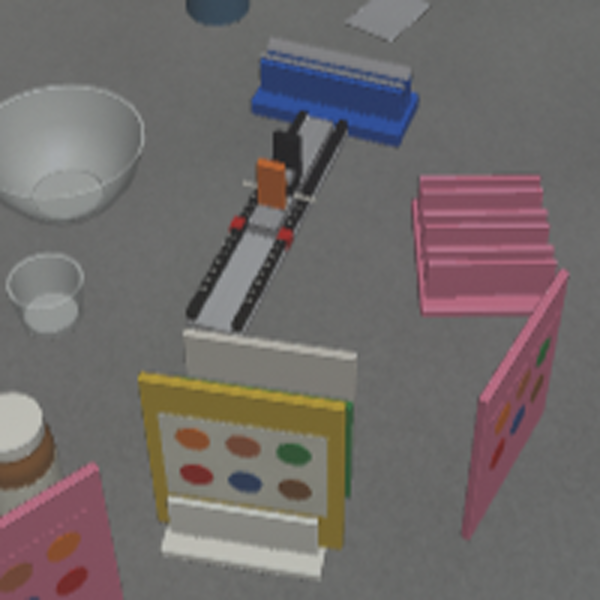

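The crops confirm the yellow dotted panel in the white rack: its top edge runs from about (198,196) to (192,251) in the top view. The red marks are at about (320,211) and (317,228). The white pointer ends are at about (338,212) and (333,234), and the stand is at (392,237). Next I measure these.

```bash
cat > h.py <<'E'
import cv2,numpy as np
def ray(c,uv):
    K=np.array(c["intrinsics"]);P=np.array(c["pose"])
    uv=np.atleast_2d(uv).astype(float)
    d=np.c_[(uv[:,0]-K[0,2])/K[0,0],-(uv[:,1]-K[1,2])/K[1,1],-np.ones(len(uv))]
    return P[:3,3],d@P[:3,:3].T
def plane(c,uv,z):
    o,d=ray(c,uv); return o+d*((z-o[2])/d[:,2])[:,None]
def cloud(c):
    D=c["depth"]; v,u=np.mgrid[0:480,0:640]
    o,d=ray(c,np.c_[u.ravel(),v.ravel()])
    return (o+d*D.ravel()[:,None]).reshape(480,640,3)
def proj(c,p):
    K=np.array(c["intrinsics"]);P=np.array(c["pose"])
    q=(np.atleast_2d(p)-P[:3,3])@P[:3,:3]
    return np.c_[K[0,0]*q[:,0]/-q[:,2]+K[0,2],-K[1,1]*q[:,1]/-q[:,2]+K[1,2]]
def hsv(c): return cv2.cvtColor(np.ascontiguousarray(c["frame"][:,:,::-1]),cv2.COLOR_BGR2HSV)
E
python3 - <<'E'
from h import *
for n in ["top","side"]:
    c=dict(np.load(n+"0.npz")); H=hsv(c); X=cloud(c)
    ok=c["depth"]>0
    def m(lo,hi): return (cv2.inRange(H,np.array(lo),np.array(hi))>0)&ok
    roi=np.zeros((480,640),bool); 
    if n=="top": roi[180:280,170:430]=1
    else: roi[170:370,200:345]=1
    for name,mk in dict(yellow=m([20,120,80],[32,255,255]),blue=m([108,150,60],[125,255,255]),red=m([0,200,120],[4,255,255])|m([175,200,120],[180,255,255]),orange=m([6,200,120],[14,255,255]),green=m([55,120,40],[75,255,255])).items():
        p=X[mk&roi]
        if not len(p):print(n,name,"none");continue
        print(n,name,len(p),p.min(0).round(),p.max(0).round())
        if name=="yellow":
            q=p[p[:,2]>170]
            print("  top pts",len(q),q.mean(0).round(1),q.min(0).round(),q.max(0).round(), "dir",np.polyfit(q[:,0],q[:,1],1).round(3))
        if name=="red":
            k=X[mk&roi]
            l,lab,st,ce=cv2.connectedComponentsWithStats((mk&roi).astype(np.uint8))
            print("  ",st.tolist(),ce.round(1).tolist(), plane(c,ce[1:],24).round(1).tolist())
        if name=="orange":
            l,lab,st,ce=cv2.connectedComponentsWithStats((mk&roi).astype(np.uint8)); i=1+st[1:,4].argmax();q=X[lab==i]; q=q[q[:,2]>78]; print("  ",q.mean(0).round(1),q.min(0).round(),q.max(0).round())
    if n=="top":
        l=(mk:=m([108,150,60],[125,255,255])&roi); q=X[l]
        for z0,z1 in((0,14),(14,50),(50,80)):
            k=q[(q[:,2]>z0)&(q[:,2]<z1)]; print("blue",z0,len(k)); 
            if len(k)>10: r=cv2.minAreaRect(k[:,:2].astype(np.float32)); print(r)
        print("leg px",plane(c,[[338,211.5],[333.3,235]],27))
E
```

```text
top yellow 269 [474. 290.  -7.] [636. 353. 203.]
  top pts 202 [541.2 300.  190.9] [475. 290. 174.] [622. 310. 203.] dir [-8.20000e-02  3.44174e+02]
top blue 802 [ 437. -296.    7.] [ 613. -188.   38.]
top red 1 [600. -36.  32.] [600. -36.  32.]
   [[0, 0, 640, 480, 307199], [321, 212, 1, 1, 1]] [[319.5, 239.5], [321.0, 212.0]] [[601.3, -36.2, 24.0]]
top orange 25 [559. -67.  44.] [584. -54.  90.]
   [566.1 -56.9  85.6] [559. -60.  81.] [571. -54.  90.]
top green 84 [475. 246. 124.] [607. 261. 143.]
blue 0 68
((525.6334228515625, -241.94207763671875), (72.88035583496094, 167.6673583984375), 75.50731658935547)
blue 14 734
((525.4976196289062, -240.9414825439453), (73.66173553466797, 168.26162719726562), 76.4214096069336)
blue 50 0
leg px [[601.62974777 -85.87380964  27.        ]
 [532.62188977 -70.93235893  27.        ]]
side yellow 1179 [476. 246.  14.] [625. 314. 195.]
  top pts 596 [549.3 303.4 184. ] [477. 290. 170.] [625. 313. 195.] dir [-9.70000e-02  3.56757e+02]
side blue 639 [ 440. -254.    2.] [ 616. -186.   63.]
side red none
side orange none
side green 2 [476. 257. 130.] [476. 262. 132.]
```

Run:
```python
from cell import manip
import numpy as np
for nm,p,ys in [("panelhi",[549,301,330],(85,-95)),("panel",[549,301,160],(85,-95)),("standhi",[525,-241,330],(77,-103)),("stand",[525,-241,165],(77,-103)),("leghi",[565,-70,250],(77,-103)),("leg",[575,-40,50],(77,-103))]:
    for y in ys:
        r=manip.solve_ik(p,[180,0,y]); print(nm,y,None if r is None else np.round(r,1))
```

```text
panelhi 85 [22.9 29.  30.7 91.7  0.  27.9]
panelhi -95 [  22.9   29.    30.7   91.7    0.  -152.1]
panel 85 [22.9 29.1  5.6 66.5  0.  27.9]
panel -95 [  22.9   29.1    5.6   66.5    0.  -152.1]
standhi 77 [-30.9  22.2  20.   87.8   0.  -17.9]
standhi -103 [-30.9  22.2  20.   87.8   0.  162.1]
stand 77 [-30.9  23.4  -2.6  64.    0.  -17.9]
stand -103 [-30.9  23.4  -2.6  64.    0.  162.1]
leghi 77 [-13.4  20.7   6.1  75.4   0.   -0.4]
leghi -103 [-13.4  20.7   6.1  75.4   0.  179.6]
leg 77 [-10.3  28.4 -12.9  48.6   0.    2.7]
leg -103 [ -10.3   28.4  -12.9   48.6    0.  -177.3]
```

Run:
```python
from cell import manip, viewer
import cv2,numpy as np
for n,p,y in [("wstand",[525,-235,330],77),("wleg",[555,-80,330],77),("wpanel",[549,301,330],85)]:
    manip.goto(p,[180,0,y]); manip.pause(0.2); c=viewer.capture("wrist"); np.savez(n+".npz",**c); cv2.imwrite(f"pics/{n}.png",c["frame"][:,:,::-1])
print(manip.current_time_s(),manip.current_eef_pos(),manip.current_tool_rot())
```

```text
4.6667 [549.43485529 299.99501303 330.1077913 ] [1.79993571e+02 1.00116885e-03 8.49046149e+01]
```

View pics/wstand.png

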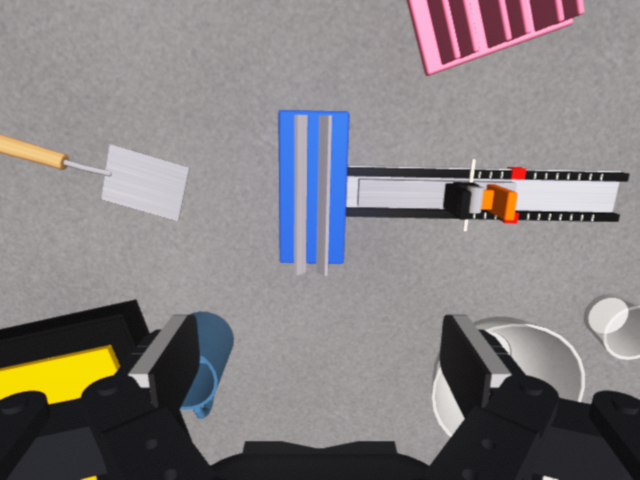

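View pics/wleg.png

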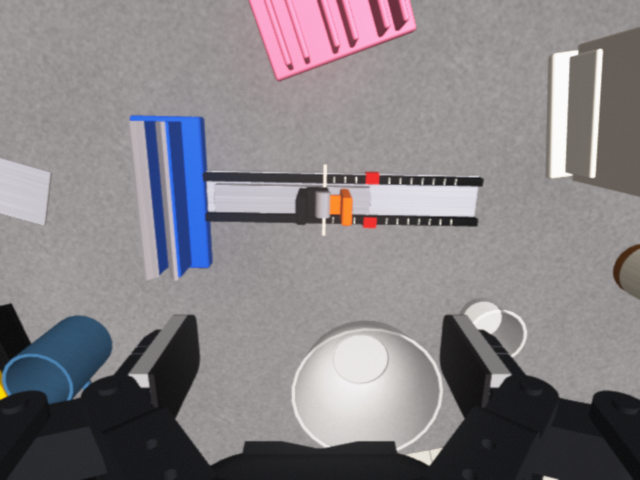

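View pics/wpanel.png

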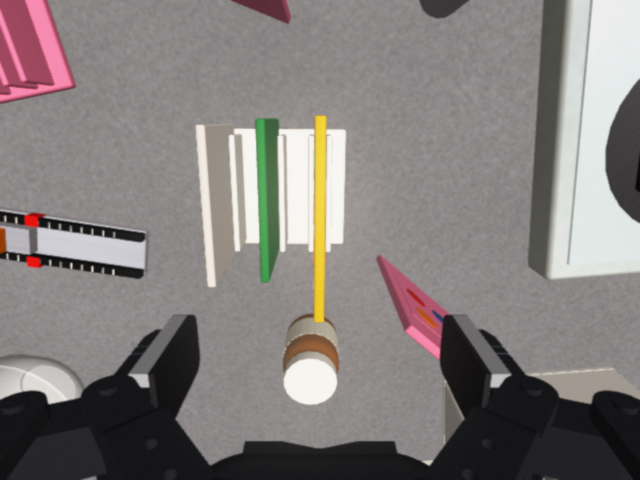

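In the panel view, the yellow top edge runs from (320,117) to (319,321) with the jar at its far end. In the leg view, the pointer ends are at (324,166) and (323,235), the red marks at (372,178) and (370,222), and the slot is at about (165,200). Now the precise numbers.

```bash
python3 - <<'E'
from h import *
def comp(m,minA=15):
    l,lab,st,ce=cv2.connectedComponentsWithStats(m.astype(np.uint8)); return [(i,st[i],ce[i],lab==i) for i in range(1,l) if st[i,4]>=minA]
c=dict(np.load("wpanel.npz")); H=hsv(c); 
m=cv2.inRange(H,np.array([20,120,80]),np.array([32,255,255]))>0; m[:, :280]=0; m[:,350:]=0; m[350:]=0
i,st,ce,mm=max(comp(m),key=lambda t:t[1][4]); print("panel px",st,ce)
r=cv2.minAreaRect(np.argwhere(mm)[:,::-1].astype(np.float32)); b=cv2.boxPoints(r); print(r); w=plane(c,b,192); print(w.round(1).tolist(),w.mean(0).round(1))
ee=[(b[0]+b[1])/2,(b[1]+b[2])/2,(b[2]+b[3])/2,(b[3]+b[0])/2]
W=plane(c,ee,192); print("mid edges",W.round(1).tolist())
for n in ("wstand","wleg"):
    c=dict(np.load(n+".npz")); H=hsv(c); X=cloud(c)
    m=cv2.inRange(H,np.array([0,180,120]),np.array([4,255,255]))|cv2.inRange(H,np.array([176,180,120]),np.array([180,255,255]))
    m=m>0; m[300:]=0
    pts=[]
    for t in comp(m): p=plane(c,t[2],24)[0]; print(n,"red",t[1].tolist(),t[2].round(1),p.round(1)); pts.append(p)
    m=cv2.inRange(H,np.array([5,200,120]),np.array([16,255,255]))>0; m[300:]=0; m[:,:250]=0
    for t in comp(m): print(n,"orange",t[1].tolist(),X[t[3]].min(0).round(),X[t[3]].max(0).round())
    m=(cv2.inRange(H,np.array([108,150,60]),np.array([125,255,255]))>0); m[300:]=0
    i,st,ce,mm=max(comp(m),key=lambda t:t[1][4]); p=X[mm&(c["depth"]>0)]; 
    k=p[(p[:,2]<20)]; print(n,"blue base",cv2.minAreaRect(k[:,:2].astype(np.float32)),np.median(k[:,2]))
    # lips by depth
    q=X.copy(); hi=(X[:,:,2]>62)&(X[:,:,2]<80)&(c["depth"]>0); hi[300:]=0; hi[:100]=0; hi[:, :100]=0; hi[:,350:]=0
    for t in comp(hi,100):
        k=X[t[3]]; k=k[np.abs(k[:,2]-np.percentile(k[:,2],90))<6]; print(n,"lip",t[1].tolist(),cv2.minAreaRect(k[:,:2].astype(np.float32)),k[:,2].max())
E
python3 - <<'E'
import cv2
a=cv2.imread("pics/wstand.png")[90:290,260:530]; cv2.imwrite("pics/ws2.png",cv2.resize(a,None,fx=2.9,fy=2.9,interpolation=cv2.INTER_NEAREST))
a=cv2.imread("pics/wleg.png")[140:260,270:430]; cv2.imwrite("pics/wl2.png",cv2.resize(a,None,fx=5,fy=5,interpolation=cv2.INTER_NEAREST))
E
```

```text
panel px [ 313  115   14  208 2240] [319.41071429 217.43169643]
((319.4895935058594, 218.49989318847656), (11.134812355041504, 207.08251953125), 0.596809446811676)
[[622.7, 288.2, 192.0], [474.2, 303.5, 192.0], [474.9, 310.7, 192.0], [623.5, 296.6, 192.0]] [548.8 299.8 192. ]
mid edges [[542.9, 296.4, 192.0], [474.5, 307.1, 192.0], [543.6, 304.2, 192.0], [623.1, 292.4, 192.0]]
wstand red [511, 168, 15, 11, 151] [518.2 173.2] [557.  -22.6  24. ]
wstand red [503, 212, 16, 11, 57] [513.4 218.7] [606.5 -32.4  24. ]
wstand orange [482, 185, 35, 36, 438] [558. -75.  19.] [607. -28.  87.]
wstand blue base ((526.063232421875, -243.38592529296875), (74.16621398925781, 168.4833984375), 75.83056640625) 19.479538653352733
wstand lip [294, 115, 13, 161, 1710] ((523.304443359375, -256.4607238769531), (9.444490432739258, 159.72579956054688), 75.87220764160156) 72.08980991926836
wstand lip [317, 115, 15, 161, 1649] ((529.4048461914062, -231.5339813232422), (9.644773483276367, 160.1256103515625), 75.88996887207031) 72.53446294632369
wleg red [366, 173, 13, 10, 125] [372.  177.6] [556.5 -23.1  24. ]
wleg red [364, 217, 13, 10, 119] [369.6 221.6] [604.  -35.1  24. ]
wleg orange [331, 196, 10, 18, 170] [483. -74.  50.] [580. -61. 473.]
wleg orange [342, 197, 10, 28, 240] [483. -65.  82.] [586. -53. 473.]
wleg blue base ((526.65234375, -241.68130493164062), (74.28733825683594, 168.76097106933594), 76.880859375) 19.275586521680083
wleg lip [128, 121, 30, 159, 1987] ((523.380615234375, -255.91893005371094), (12.137468338012695, 159.5310821533203), 75.65050506591797) 72.55250138141486
wleg lip [157, 121, 21, 160, 1262] ((529.434326171875, -231.04859924316406), (9.232625961303711, 159.85736083984375), 75.812255859375) 72.40113187592766
```

View pics/ws2.png

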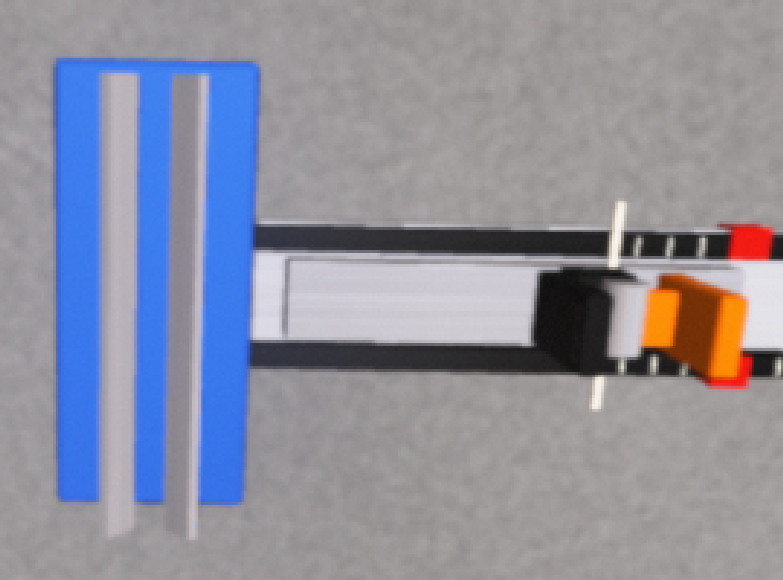

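View pics/wl2.png

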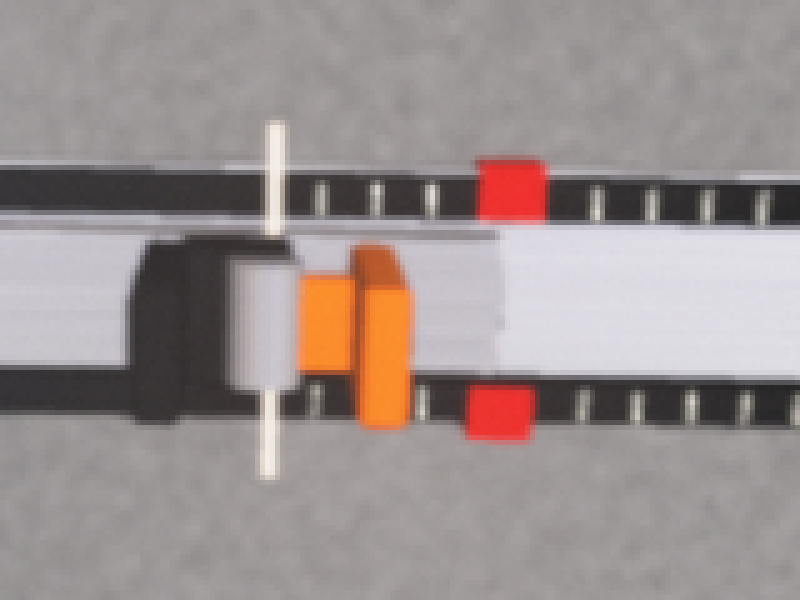

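```bash
cat >> h.py <<'E'
def st(manip,tag=""):
    print(tag,round(manip.current_time_s(),2),np.round(manip.current_eef_pos(),2),np.round(manip.current_tool_rot(),2),"F",np.round(manip.current_wrist_force(),1),"gap",round(manip.current_finger_gap(),3))
E
python3 - <<'E'
from cell import manip, eoat, viewer
from h import *
Y=84.4
st(manip,"0")
manip.move_straight([548.8,299.8,230],[180,0,Y],speed=100); manip.pause(0.3); st(manip,"230")
eoat.grip(0.5)
hit=manip.move_straight([548.8,299.8,159],[180,0,Y],speed=80,until_force=8); manip.pause(0.2); st(manip,"159 %s"%hit)
c=viewer.capture("wrist"); cv2.imwrite("pics/pre.png",c["frame"][:,:,::-1])
E
```

```text
0 4.67 [549.43 300.   330.11] [179.99   0.    84.9 ] F [ 0.2 -0.   1. ] gap 1.0
230 6.12 [549.02 299.9  230.41] [ 1.7996e+02 -2.0000e-02  8.4400e+01] F [ 0.5 -0.2  0.2] gap 1.0
159 False 7.84 [549.22 299.98 159.66] [ 1.7994e+02 -3.0000e-02  8.4400e+01] F [ 0.2 -0.4 -0.2] gap 0.501
```

View pics/pre.png

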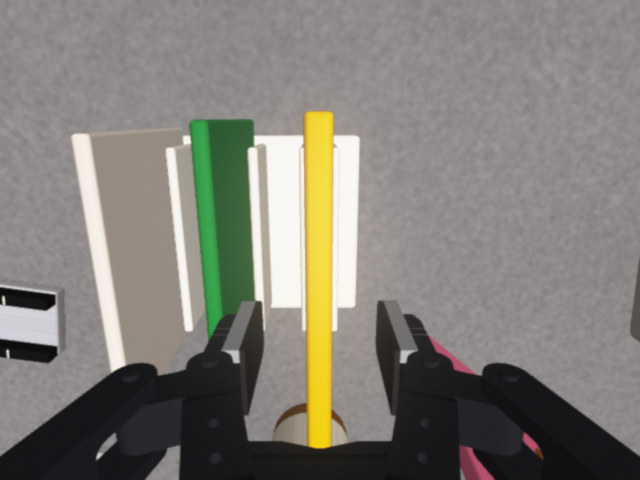

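The yellow edge (column 319) sits midway between the fingers (columns 255 and 385) and the fingers are clear on both sides. Gripping and lifting.

Run:
```python
from cell import manip, eoat, viewer
from h import *
Y=84.4
eoat.grip(0.0); manip.pause(0.2); st(manip,"grip")
manip.move_straight([549.1,299.9,222],speed=60); st(manip,"222")
manip.move_straight([549.1,299.9,315],speed=120); manip.pause(0.1); st(manip,"up")
for n in("wrist","side"):
    c=viewer.capture(n); np.savez(n+"_up.npz",**c); cv2.imwrite(f"pics/{n}_up.png",c["frame"][:,:,::-1])
```

```text
grip 8.5 [549.01 299.88 159.19] [ 1.7997e+02 -1.0000e-02  8.4400e+01] F [-0.7  0.3  1.7] gap 0.084
222 9.7 [548.78 299.75 221.41] [-1.7994e+02  3.0000e-02  8.4400e+01] F [ 0.1 -0.5 -3. ] gap 0.086
up 10.72 [548.63 299.7  313.84] [-1.7989e+02  6.0000e-02  8.4400e+01] F [ 0.7 -0.5 -2.6] gap 0.084
```

View pics/wrist_up.png

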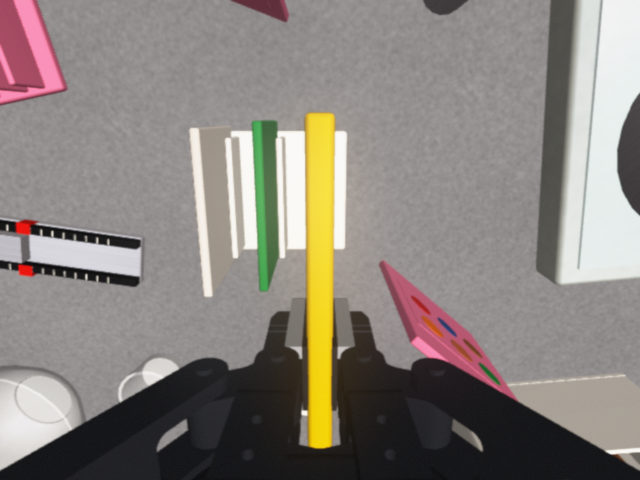

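View pics/side_up.png

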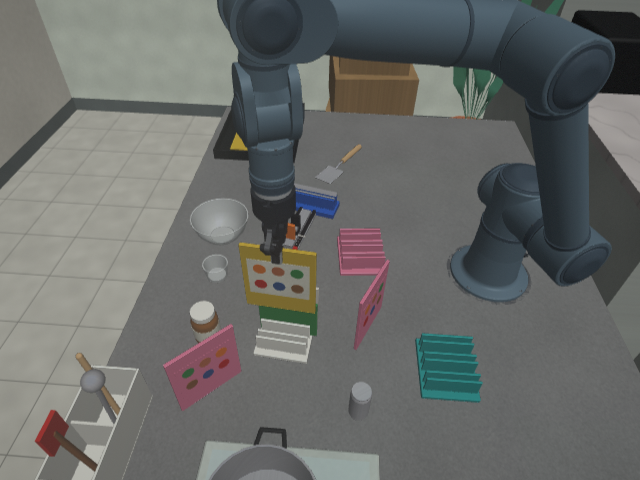

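The panel is clear of the rack and upright; the white and green boards are still in their slots. Moving to above the stand.

Run:
```python
from cell import manip, eoat, viewer
from h import *
Y=75.8
manip.goto([526.4,-243.8,315],[180,0,Y]); manip.pause(0.2); st(manip,"over")
manip.move_straight([526.4,-243.8,232],speed=100); manip.pause(0.2); st(manip,"232")
for n in("wrist","side"):
    c=viewer.capture(n); np.savez(n+"_ov.npz",**c); cv2.imwrite(f"pics/{n}_ov.png",c["frame"][:,:,::-1])
c=dict(np.load("side_ov.npz")); cv2.imwrite("pics/side_ovc.png",cv2.resize(c["frame"][100:260,230:400,::-1],None,fx=3.5,fy=3.5,interpolation=cv2.INTER_CUBIC))
```

```text
over 12.99 [ 526.78 -243.06  314.98] [-1.800e+02 -1.000e-02  7.588e+01] F [ 0.1  0.6 -1.9] gap 0.087
232 14.18 [ 526.81 -244.04  232.77] [1.7992e+02 2.0000e-02 7.5800e+01] F [ 0.2  0.2 -1.5] gap 0.087
```

View pics/wrist_ov.png

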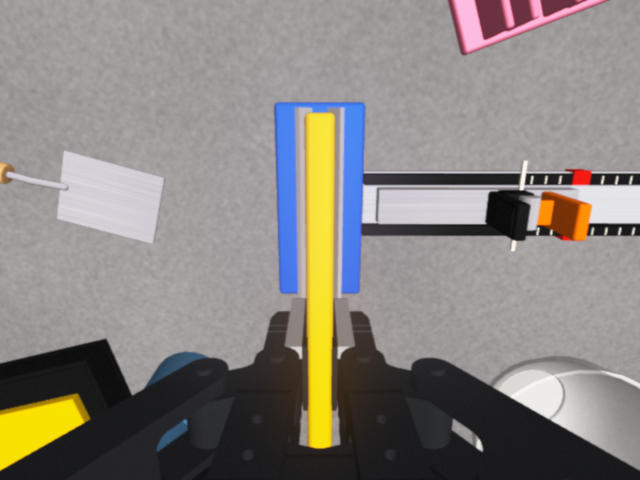

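View pics/side_ovc.png

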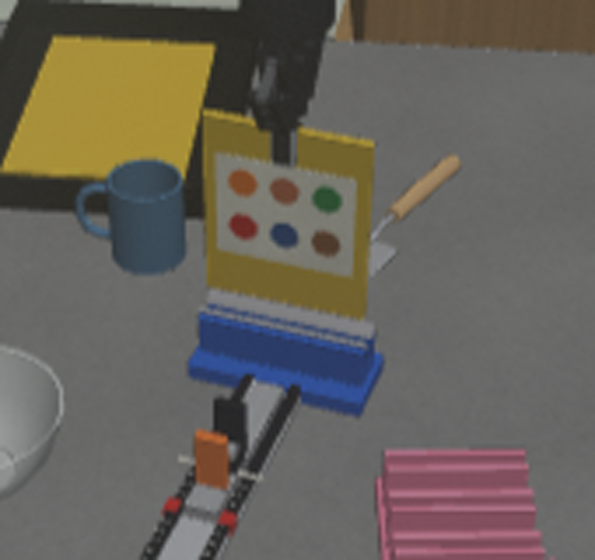

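The panel edge (column 320) lies over the middle of the lips (about 300 to 342) and is parallel to them. Lowering it with force guarding.

Run:
```python
from cell import manip, eoat, viewer
from h import *
h=manip.move_straight([526.3,-243.7,178],speed=50,until_force=8); st(manip,"a %s"%h)
if not h:
    h=manip.move_straight([526.3,-243.7,160],speed=18,until_force=5); st(manip,"b %s"%h)
manip.pause(0.2); st(manip)
```

```text
a False 15.51 [ 526.57 -243.86  178.42] [1.7996e+02 1.0000e-02 7.5800e+01] F [ 0.5 -0.7 -2. ] gap 0.083
b True 16.16 [ 526.24 -243.69  167.2 ] [1.80e+02 1.00e-02 7.58e+01] F [-0.3  1.1  4.2] gap 0.088
 16.36 [ 526.24 -243.69  167.18] [-179.99    0.     75.8 ] F [-0.  -0.   7.1] gap 0.083
```

Contact came at 167.2, exactly the height expected for the slot floor. Releasing, backing off and looking.

Run:
```python
from cell import manip, eoat, viewer
from h import *
eoat.grip(0.4); manip.pause(0.1); st(manip,"rel")
manip.move_straight([526.3,-243.7,290],speed=120); manip.pause(0.2); st(manip,"up")
for n in("wrist","side"):
    c=viewer.capture(n); np.savez(n+"_r.npz",**c); cv2.imwrite(f"pics/{n}_r.png",c["frame"][:,:,::-1])
c=dict(np.load("side_r.npz")); cv2.imwrite("pics/side_rc.png",cv2.resize(c["frame"][100:260,230:400,::-1],None,fx=3.5,fy=3.5,interpolation=cv2.INTER_CUBIC))
```

```text
rel 16.83 [ 525.15 -243.01  165.64] [-1.798e+02 -6.000e-02  7.580e+01] F [-0.1  0.6  0.3] gap 0.396
up 18.22 [ 525.96 -243.5   289.27] [-1.7975e+02 -7.0000e-02  7.5800e+01] F [ 0.8  0.6 -0.2] gap 0.403
```

View pics/wrist_r.png

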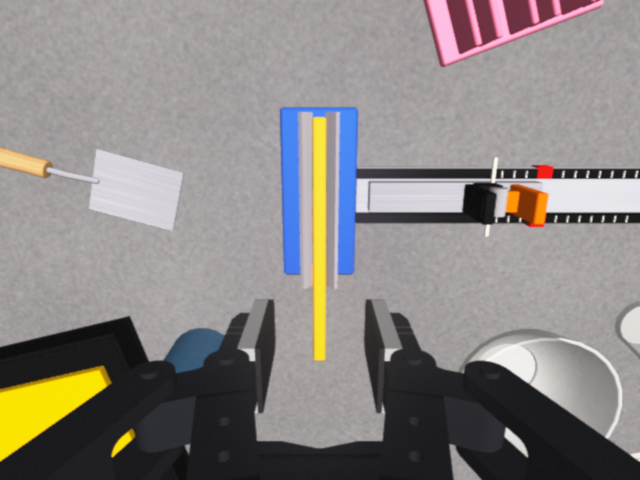

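View pics/side_rc.png

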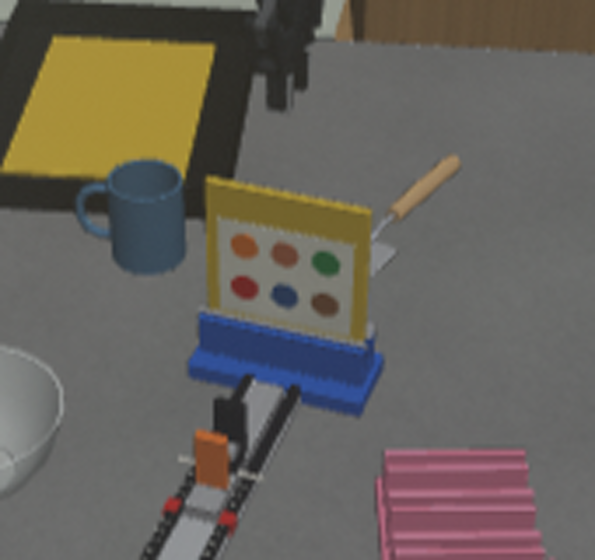

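The panel stands in the slot and is nearly centred: edge column 320, far end past the lip as perspective predicts. Now I measure pointer and mark from the leg view.

```bash
cat >> h.py <<'E'
O=np.array([526.37,-243.75]); ya=np.deg2rad(-14.2)
EX=np.array([np.cos(ya),np.sin(ya)]); EY=np.array([-np.sin(ya),np.cos(ya)])
def ts(p): p=np.atleast_2d(p)[:,:2]-O; return np.c_[p@EX,p@EY]
def tw(x,y): return O+x*EX+y*EY
def legmeas(c,verbose=True):
    """ red marks and pointer ends in stand coords """
    H=hsv(c); F=c["frame"].astype(int)
    m=cv2.inRange(H,np.array([0,180,100]),np.array([4,255,255]))|cv2.inRange(H,np.array([176,180,100]),np.array([180,255,255]))
    v,u=np.nonzero(m); s=ts(plane(c,np.c_[u,v],24)); k=(np.abs(np.abs(s[:,0])-26)<8)&(s[:,1]>195)&(s[:,1]<290)
    out={}
    for sg in(-1,1):
        q=s[k&(np.sign(s[:,0])==sg)]
        if len(q): out["red%+d"%sg]=(len(q),q[:,0].mean().round(1),q[:,1].mean().round(1),q[:,1].min().round(1),q[:,1].max().round(1))
    m=(F.min(2)>175)
    v,u=np.nonzero(m); s=ts(plane(c,np.c_[u,v],27)); k=(np.abs(np.abs(s[:,0])-34.5)<3.5)&(s[:,1]>150)&(s[:,1]<300)
    for sg in(-1,1):
        q=s[k&(np.sign(s[:,0])==sg)]
        if len(q): out["ptr%+d"%sg]=(len(q),q[:,0].mean().round(1),q[:,1].mean().round(1),q[:,1].min().round(1),q[:,1].max().round(1))
    return out
E
python3 - <<'E'
from h import *
for n in("wstand","wleg","wrist_r","side0","side_r"):
    c=dict(np.load(n+".npz")); print(n,legmeas(c))
c=dict(np.load("wleg.npz")); print(proj(c,[[*tw(0,170),27],[*tw(0,222),24]]))
E
```

```text
wstand {'red-1': (154, np.float64(-24.5), np.float64(221.8), np.float64(214.1), np.float64(230.1)), 'red+1': (60, np.float64(25.7), np.float64(224.5), np.float64(212.1), np.float64(229.9)), 'ptr-1': (29, np.float64(-34.6), np.float64(170.8), np.float64(168.7), np.float64(172.9)), 'ptr+1': (26, np.float64(34.3), np.float64(171.1), np.float64(168.9), np.float64(173.1))}
wleg {'red-1': (125, np.float64(-24.9), np.float64(221.3), np.float64(214.6), np.float64(228.0)), 'red+1': (119, np.float64(24.0), np.float64(221.3), np.float64(214.8), np.float64(228.5)), 'ptr-1': (28, np.float64(-34.7), np.float64(169.5), np.float64(167.8), np.float64(171.1)), 'ptr+1': (24, np.float64(34.5), np.float64(169.9), np.float64(168.2), np.float64(171.7))}
wrist_r {'red-1': (189, np.float64(-24.8), np.float64(221.8), np.float64(212.6), np.float64(230.0)), 'red+1': (39, np.float64(29.1), np.float64(219.3), np.float64(212.0), np.float64(227.8)), 'ptr-1': (34, np.float64(-34.4), np.float64(171.1), np.float64(168.8), np.float64(173.4)), 'ptr+1': (33, np.float64(34.9), np.float64(171.1), np.float64(168.8), np.float64(173.4))}
side0 {}
side_r {}
[[324.27216758 200.01518256]
 [371.45226527 200.38632471]]
```

Pointer is at stand y 169.7 and mark at 221.3 in the same frame, so the leg travels about 51.6 mm. Next I straddle the open post and paddle, close to just wider than 56 mm, and push.

Run:
```python
from cell import manip, eoat, viewer
from h import *
R=[180,0,75.8]
p=tw(0,169.7)
manip.move_straight([*p,270],R,speed=180)
eoat.grip(1.0)
manip.move_straight([*p,110],R,speed=140); manip.pause(0.1); st(manip,"110")
h=manip.move_straight([*p,38],R,speed=60,until_force=6); manip.pause(0.1); st(manip,"38 %s"%h)
print(ts(manip.current_eef_pos()))
eoat.grip(0.77); manip.pause(0.1); st(manip,"g")
c=viewer.capture("wrist"); np.savez("s1.npz",**c); cv2.imwrite("pics/s1.png",c["frame"][:,:,::-1])
print(legmeas(c))
```

```text
110 21.37 [568.85 -79.47 111.05] [179.88   0.    75.8 ] F [ 1.4  0.9 -0.1] gap 0.997
38 False 22.82 [568.43 -79.34  38.49] [179.94  -0.    75.8 ] F [-0.1  0.7  0.4] gap 0.996
[[  0.43855252 169.70533008]]
g 23.26 [567.96 -79.24  37.99] [-180.     0.    75.8] F [-0.   0.  -0.3] gap 0.766
{'red-1': (1315, np.float64(-26.0), np.float64(221.0), np.float64(211.4), np.float64(229.0)), 'ptr-1': (3161, np.float64(-34.4), np.float64(216.5), np.float64(150.1), np.float64(293.1)), 'ptr+1': (1503, np.float64(34.0), np.float64(207.0), np.float64(150.9), np.float64(300.0))}
```

View pics/s1.png

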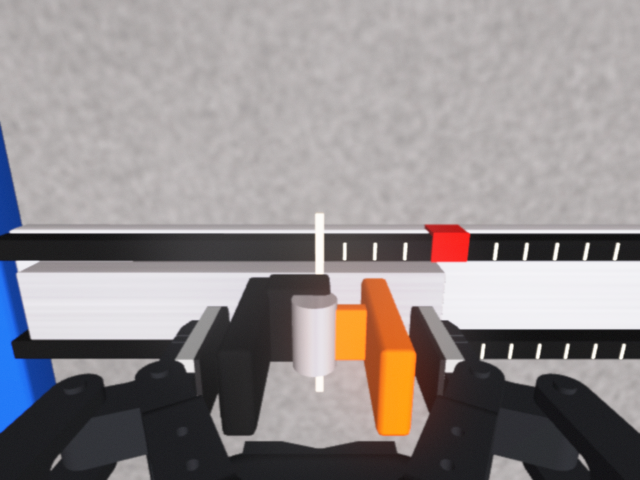

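The pads straddle post and paddle: left pad at about column 210, right pad at about 430. The pointer is at (320,230) and the near red mark at (449,243). Pushing now, stopping short to measure first.

```bash
cat >> h.py <<'E'
def near(c):
    """pointer near end (x=-34.5) and near red mark, stand y, in same frame"""
    F=c["frame"].astype(int); H=hsv(c)
    m=(F.min(2)>215); v,u=np.nonzero(m); s=ts(plane(c,np.c_[u,v],27)); k=(np.abs(s[:,0]+34.5)<3)&(s[:,1]>150)&(s[:,1]<300)
    s=s[k]; pt=(len(s),*np.round([s[:,1].mean(),s[:,1].min(),s[:,1].max()],1)) if len(s) else None
    m=cv2.inRange(H,np.array([0,180,100]),np.array([4,255,255]))|cv2.inRange(H,np.array([176,180,100]),np.array([180,255,255]))
    v,u=np.nonzero(m); s=ts(plane(c,np.c_[u,v],24)); k=(np.abs(s[:,0]+25)<3)&(s[:,1]>195)&(s[:,1]<290); s=s[k]
    rd=(len(s),*np.round([s[:,1].mean(),s[:,1].min(),s[:,1].max()],1)) if len(s) else None
    return pt,rd
E
python3 - <<'E'
from cell import manip, eoat, viewer
from h import *
print(near(dict(np.load("s1.npz"))))
R=[180,0,75.8]
for y in (185,222):
    manip.move_straight([*tw(0,y),38],R,speed=45); manip.pause(0.15); st(manip,y); print(ts(manip.current_eef_pos()))
    c=viewer.capture("wrist"); print(near(c))
np.savez("s2.npz",**c); cv2.imwrite("pics/s2.png",c["frame"][:,:,::-1])
E
```

```text
((775, np.float64(214.0), np.float64(150.1), np.float64(293.0)), (523, np.float64(221.6), np.float64(214.2), np.float64(229.0)))
185 23.95 [571.77 -64.44  37.99] [180.    0.   75.8] F [-0.3 -1.4 -0.1] gap 0.768
[[2.89206994e-02 1.84970401e+02]]
((810, np.float64(219.2), np.float64(150.0), np.float64(299.8)), (550, np.float64(221.4), np.float64(214.1), np.float64(228.7)))
222 25.12 [580.82 -28.63  38.  ] [-1.800e+02 -1.000e-02  7.579e+01] F [-0.8 -2.5  0.1] gap 0.77
[[1.44256213e-02 2.21905555e+02]]
((823, np.float64(224.2), np.float64(150.3), np.float64(300.0)), (380, np.float64(222.8), np.float64(214.1), np.float64(228.0)))
```

View pics/s2.png

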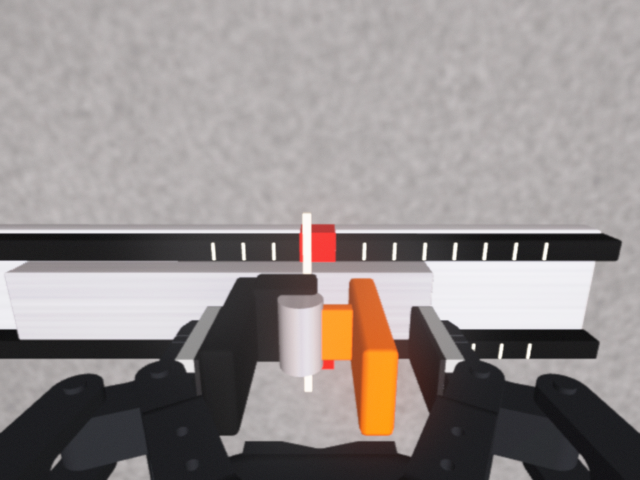

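The pointer (column 307) is now over the near end of the red mark (columns 300–335), with the lever still open. I tighten the pointer measurement and go the last millimetres.

```bash
cat >> h.py <<'E'
def near2(c):
    rd=near(c)[1]
    F=c["frame"].astype(int); m=(F.min(2)>205)
    v,u=np.nonzero(m); s=ts(plane(c,np.c_[u,v],27)); k=(s[:,0]<-35.5)&(s[:,0]>-39)&(s[:,1]>150)&(s[:,1]<300)
    s=s[k]; return (len(s),s[:,1].mean().round(2),s[:,1].min().round(1),s[:,1].max().round(1)) if len(s) else None, rd
E
python3 - <<'E'
from h import *
for n in("s1","s2"):
    c=dict(np.load(n+".npz")); print(near2(c)); print(proj(c,[[*tw(-26,221.5+d),24] for d in(-7,0,7)]).round(1).tolist())
E
```

```text
((80, np.float64(169.46), np.float64(167.9), np.float64(171.0)), (523, np.float64(221.6), np.float64(214.2), np.float64(229.0)))
[[432.5, 242.9], [450.1, 242.9], [467.8, 242.9]]
((80, np.float64(216.71), np.float64(215.1), np.float64(218.2)), (380, np.float64(222.8), np.float64(214.1), np.float64(228.0)))
[[301.0, 242.7], [318.6, 242.7], [336.2, 242.7]]
```

Run:
```python
from cell import manip, eoat, viewer
from h import *
R=[180,0,75.8]
manip.move_straight([*tw(0,226.6),38],R,speed=20); manip.pause(0.3); st(manip,"at mark"); print(ts(manip.current_eef_pos()))
c=viewer.capture("wrist"); print(near2(c)); np.savez("s3.npz",**c); cv2.imwrite("pics/s3.png",c["frame"][:,:,::-1])
```

```text
at mark 25.86 [582.01 -24.02  38.01] [ 1.80e+02 -1.00e-02  7.58e+01] F [-0.1 -1.7 -0.4] gap 0.767
[[3.49211578e-02 2.26664480e+02]]
((80, np.float64(221.45), np.float64(219.9), np.float64(223.0)), (363, np.float64(220.5), np.float64(214.0), np.float64(228.0)))
```

View pics/s3.png

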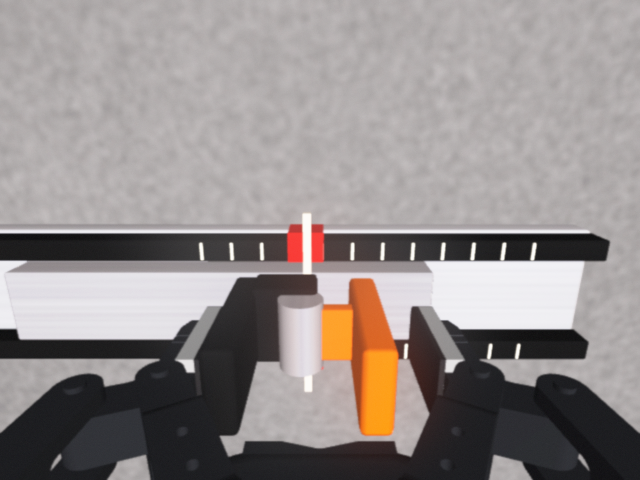

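The pointer (307) is within half a millimetre of the mark centre (306), lever open. Now I pinch stepwise, shifting the tool back so the post stays put.

Run:
```python
from cell import manip, eoat, viewer
from h import *
R=[180,0,75.8]
g=0.767
y0=lambda g:221.2-28+43.2*g
for i in range(8):
    g-=0.023
    eoat.grip(g); gg=manip.current_finger_gap()
    manip.move_straight([*tw(0,y0(gg)),38],R,speed=25)
    if i%2: 
        c=viewer.capture("wrist"); st(manip,i); print(ts(manip.current_eef_pos()),near2(c)[0])
np.savez("s4.npz",**c); cv2.imwrite("pics/s4.png",c["frame"][:,:,::-1])
```

```text
1 26.89 [581.51 -26.06  37.97] [ 1.80e+02 -1.00e-02  7.58e+01] F [-0.2 -2.9  1.1] gap 0.718
[[5.12722431e-02 2.24566195e+02]] (79, np.float64(221.63), np.float64(220.1), np.float64(223.2))
3 27.88 [580.85 -28.3   37.95] [-180.    -0.    75.8] F [ 0.  -3.6  2. ] gap 0.674
[[-3.63535505e-02  2.22232628e+02]] (77, np.float64(221.21), np.float64(219.7), np.float64(222.7))
5 28.86 [580.4  -30.13  38.06] [-180.     0.    75.8] F [-1.1 -2.5  3.4] gap 0.631
[[-1.90495235e-02  2.20345424e+02]] (79, np.float64(221.22), np.float64(219.7), np.float64(222.8))
7 29.84 [580.07 -31.96  38.38] [179.98  -0.    75.8 ] F [-1.9 -3.7  5.1] gap 0.585
[[1.00662089e-01 2.18492055e+02]] (71, np.float64(221.34), np.float64(219.8), np.float64(222.9))
```

View pics/s4.png

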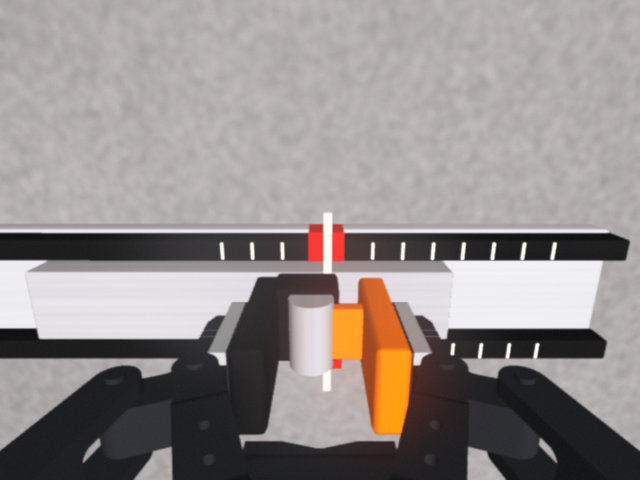

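The pointer stays at 221.3, right on the mark (columns 309–344, pointer 327), as the paddle moves in. Continuing to the stop.

Run:
```python
from cell import manip, eoat, viewer
from h import *
R=[180,0,75.8]
g=manip.current_finger_gap()
y0=lambda g:221.2-28+43.2*g
for i in range(7):
    g-=0.02
    eoat.grip(g); gg=manip.current_finger_gap()
    manip.move_straight([*tw(0,y0(gg)),38],R,speed=25)
    c=viewer.capture("wrist"); st(manip,i); print(ts(manip.current_eef_pos()),near2(c)[0])
    if gg-g>0.012: break
np.savez("s5.npz",**c); cv2.imwrite("pics/s5.png",c["frame"][:,:,::-1])
```

```text
0 30.36 [579.9  -32.8   38.47] [179.97  -0.    75.8 ] F [-2.  -1.8  5.2] gap 0.568
[[1.51494398e-01 2.17633277e+02]] (71, np.float64(221.24), np.float64(219.7), np.float64(222.8))
1 30.88 [579.75 -33.74  38.51] [179.96  -0.    75.8 ] F [-1.8 -2.6  6.7] gap 0.549
[[  0.23143729 216.68659997]] (81, np.float64(221.33), np.float64(219.5), np.float64(223.0))
2 31.39 [579.58 -34.47  38.5 ] [ 1.7996e+02 -1.0000e-02  7.5800e+01] F [-1.7 -2.3  7.1] gap 0.522
[[  0.24115451 215.93989578]] (79, np.float64(221.42), np.float64(219.9), np.float64(223.0))
3 31.91 [579.51 -34.92  38.66] [ 1.7996e+02 -5.0000e-02  7.5800e+01] F [-2.8 -2.9  8.2] gap 0.508
[[  0.29209845 215.48464587]] (76, np.float64(221.57), np.float64(219.9), np.float64(223.3))
4 32.42 [579.57 -34.79  38.98] [ 1.7995e+02 -1.5000e-01  7.5800e+01] F [-3.1 -2.2  9.2] gap 0.496
[[  0.3138755  215.62496726]] (70, np.float64(221.93), np.float64(220.4), np.float64(223.5))
```

View pics/s5.png

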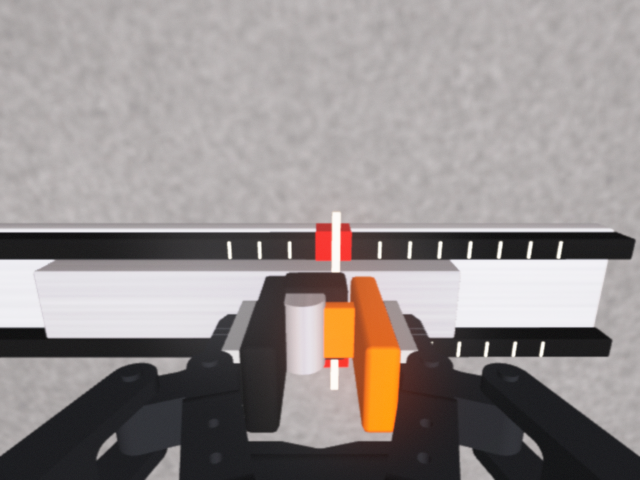

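Run:
```python
from cell import manip, eoat, viewer
from h import *
R=[180,0,75.8]
eoat.grip(0.3); st(manip,"firm")
manip.move_straight([*tw(0,214.9),38.5],R,speed=10); manip.pause(0.5)
st(manip,"end"); print(ts(manip.current_eef_pos()))
c=viewer.capture("wrist"); print(near2(c))
np.savez("s6.npz",**c); cv2.imwrite("pics/s6.png",c["frame"][:,:,::-1])
for n in("side","top"):
    k=viewer.capture(n); cv2.imwrite(f"pics/{n}_6.png",k["frame"][:,:,::-1])
X=cloud(c); H=hsv(c); m=cv2.inRange(H,np.array([5,180,120]),np.array([18,255,255]))>0
p=X[m&(c["depth"]>0)]; p=p[(p[:,2]>78)&(p[:,2]<92)]; s=ts(p); print("paddle top y",np.percentile(s[:,1],[2,50,98]))
```

```text
firm 32.64 [579.55 -34.79  38.96] [ 1.7995e+02 -1.5000e-01  7.5800e+01] F [-2.9 -2.1  9.4] gap 0.497
end 33.39 [579.55 -34.81  38.99] [ 1.7996e+02 -1.3000e-01  7.5790e+01] F [-2.3 -2.9  6.8] gap 0.495
[[  0.29809114 215.60068812]]
((70, np.float64(221.94), np.float64(220.4), np.float64(223.5)), (358, np.float64(220.6), np.float64(213.8), np.float64(228.2)))
paddle top y [227.51925804 231.93418211 236.93219736]
```

View pics/s6.png

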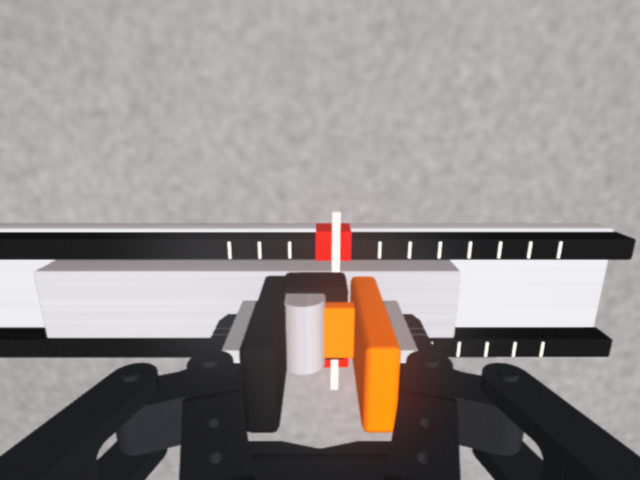

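View pics/side_6.png

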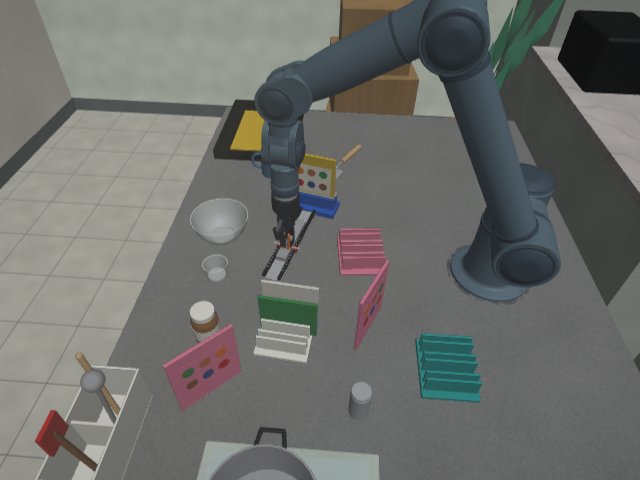

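View pics/top_6.png

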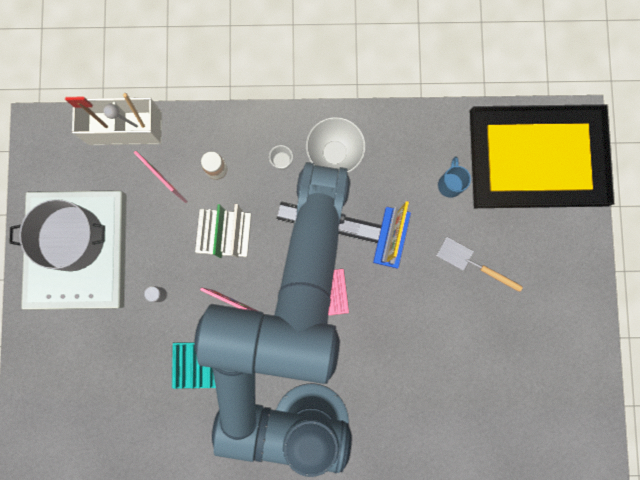

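The pointer (column 336) lies on the red mark (316–351). The paddle is about 11 mm from the pointer, which is the fully closed distance, and the gap stalled at 0.496 even when commanded to 0.3. The panel stands in the stand, and every bystander is where it was. Handing in.

Run:
```python
from cell import manip, job
from h import *
st(manip,"pre"); print(job.job_done())
```

```text
pre 33.54 [579.56 -34.77  38.98] [ 1.7996e+02 -1.4000e-01  7.5800e+01] F [-2.1 -2.4  6.5] gap 0.496
the job is handed in; nothing more can be done
None
```

The job is handed in at 33.5 s. The yellow panel stands in the blue stand's slot, and the arm is holding post and lever pinched together at the red mark.

- **Panel:** I lifted it straight out of the white rack and lowered it, nearly centred, until it touched at the height expected for the slot floor. The last pictures after release show it standing in the slot.
- **Leg:** I pushed it out by the post with the lever still open until the pointer was at the mark. I then closed the lever in small steps, moving the tool back each time. In every check while closing, the pointer stayed within about 0.6 mm of the mark's centre.
- **Last checks:** The pointer is about 0.5 mm past the mark's centre; the mark is 14 mm long. The fingers stalled at a gap of 0.496 even when told to close to 0.3, and the paddle sits about 10–11 mm from the pointer, where fully closed is 11 mm. The wrist force is about 7 N. The other boards and kitchen things show no visible movement in the overview pictures.
- **One disagreement:** A last 0.7 mm correction towards the mark's centre did not move the arm. I left it there, since the pointer was well inside the mark.

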